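# Hang the red stock carrier on the gravity rail and send it down to the stop

### The job

Pick up the stock carrier with the red tin and hook it over the sloped rail at the high end, above the green spring gate, feeling its rollers settle on the rail before you go on: the rail's exact height is not known. Still holding it, slide it down the rail just through the gate and let go, so that it rolls down to the rubber stop by itself. Handle it gently, without pressing hard on the rail, and leave the blue carrier and everything else where it is.

Things in the scene. Friction and masses are not known exactly. Their poses are not given: they have to be found in the camera images.
- carrier_red: Stock carrier to hang, about 0.43 kg (+-20%), standing on the table. Origin: centre of its underside, z up; hung, its y runs along the rail, x across. C-shape open to +x: platform 64 x 60 mm (x, y), 6 mm thick, with a fixed red tin (top at z = 34 mm, reaching x = +31 mm); steel strip up the -x side (x = -32 to -26 mm); bridge plate on top (x = -32 to +14, y = +-34, z = 148 to 158 mm).
- carrier_red_saddle (a point): Red carrier at x = 0, y = 0, z = 120 mm: midway between the lowest points of its two free rollers (radius 13, 12 mm wide, at y = +-20 mm); it comes to lie on the rail's top edge. Guide cheeks beside the rollers (inner faces x = +-8 mm, flared below to +-14) reach down to z = 105 mm. The rail enters sideways from +x between tin top and cheeks, then the rollers are lowered on it.
- carrier_red_tab (a point): Middle of the red grip tab on top of the red carrier, at x = 0, y = 0, z = 187 mm of it. The tab is 12 mm thick (x), 34 mm long (y) and stands from z = 158 mm (bridge) to 207 mm; pinch it from above, across x.
- carrier_red_lug (a point): Outer leading corner of the red carrier's yellow lug, at x = 26, y = -34, z = 148 mm of it. The lug (10 mm long in y, 18 mm high, sticking 12 mm out of the +x side) is what meets the gate; nothing else of the carrier does.
- stand: Rail stand, fixed to the table. Origin: centre of the underside of its grey base plate (100 x 460 x 12 mm), z up, y along the rail, +y the high end, -x the robot's side, from which the carrier goes on with its x and y along the stand's. Posts at y = +-200 mm (blue sleeves 30 x 26 mm, 112 mm high). The rail sits on posts set up to 18 mm higher or lower each time; this is not measured.
- rail_mid (a point): Stand x = 0, y = 0, z = 200 mm: middle of the rail's top edge at its nominal height (the true one is up to 18 mm off, the same all along). Steel rail 8 mm thick (x), 14 mm high, sloping down to -y at 7 degrees: top edge z = 200 mm + 0.123 y. It is rubber-mounted and gives about 1 mm per 8 N straight down. A hung carrier leans 7 degrees with it. End plate at the high end: face at y = +172 mm.
- gate_tip (a point): Tip of the green spring gate at nominal rail height (stand x = 16, y = 56 mm): arm 5 mm thick, 20 mm high, reaching from a hinge pin at x = 56 mm. Pushed downhill by the lug it swings about 40 degrees at up to about 8 N and snaps back behind it; unpushed it holds the carrier back. Saddle y = +100 to +135 mm: carrier fits on the rail above the gate; below +50 mm: it is through and rolls.
- stop_face (a point): Uphill face of the black rubber stop at the low end, at the rail's top edge (nominal height; stand y = -153 mm). The stop is 28 mm wide and 42 mm high. A carrier resting against it has its saddle at about stand y = -119 mm.
- carrier_blue: Another carrier, same shape and size with a blue tin and blue tab, origin under its platform. Bystander; leave alone.
- tape: Cardboard-coloured ring (tape roll), 90 mm across, 48 mm high, origin under its centre. Bystander; leave alone.
- driver: Screwdriver lying on the table behind the rail. Bystander; leave alone.
- jug: Blue plastic bottle, 80 mm across, 170 mm high, origin under its centre. Bystander; leave alone.
- paint: Steel can, 80 mm across, 90 mm high, origin under its centre. Bystander; leave alone.
- mug: White mug, 80 mm across, 90 mm high, origin under its centre. Bystander; leave alone.
- carton: Cardboard box 110 x 150 x 90 mm, origin under its centre. Bystander; leave alone.
- wrench: Wrench lying on the table, left of the robot. Bystander; leave alone.
Not all that is in view belongs to the job. What is shaped like the carrier_red but orange or pink is not meant.

How it is judged:
By the outcome, as a careful person would: the job done as asked, in the order asked, and still so for the second after the job is handed in, with the robot touching nothing.
It also fails if it takes over 67 s, if anything falls off the work surface, if the arm or the gripper's body presses on something with over 40 N, if the wrist force passes 120 N, or if a joint passes its speed limit or range.

### The arm

A 6-joint arm with a two-finger parallel gripper is mounted at the origin on the work surface. World frame = base frame: x ahead of the robot, y to its left, z up, the work surface at z = 0. Lengths are in m, angles in rad, forces in N, time in s.
With the tool pointing down it reaches from about 0.35 to 0.975 m from the base axis. Payload 4.9 kg.
Tool frame: the origin (TCP) lies at the very end of the fingers, on their centre line; the grasp point (between the pads) lies 19 mm behind it; z points along the fingers, y is the direction in which the jaws open and shut (so a half turn about z gives the same grasp; the last joint's range is limited). The gripper opens to 85 mm and grips with 20 to 120 N. Pads are 22 mm wide; open, the fingers measure 114 mm over their backs; the gripper's body (76 mm by 85 mm) begins 54 mm behind the grasp point. The pads swing forward as they close: fully open they stand 13 mm farther back than shut.
Start: joints at [1.053, 0.053, 1.613, -0, 1.476, -0.119], TCP at [0.243, 0.576, 0.231] pointing down, gripper open.
Joint ranges: [-3.01, 3.01], [-1.01, 2.22], [0.06, 2.58], [-1.02, 4.17], [0.09, 2.62], [-3.14, 3.14]. Speed limits (rad/s): [2.57, 2.57, 3.14, 3.14, 3.14, 3.14].

### API

Orientations are given as a unit quaternion [w, x, y, z].
In Python, from plant import state, grab_frame, camera_model, job_done, search_frame, masks_of, place_of gives the robot as it stands.
- The arm moves only by the tool drive_tool, never from a script. Its argument "series" is a list of rows, each a list of 2 entries, a list of its own where there are three numbers: the shift along the world's x, y, z in m, then the turn, a rotation vector about the world's x, y, z in degrees. A call has 1 to 8 rows; each row is the pose to reach, as a shift and turn from the pose commanded when the call began; what a row does not reach only later rows make up. A row lasts 1/10 s, in which the tool goes at most 50 mm and 8.59 degrees, less where a joint would pass 70% of its speed; a pose out of reach is approached as far as the arm can. A call with a gripper value outside its range is refused whole. "fingers" is the closure, from -1 (fully open) to 1 (shut), so that 0 is half open, set as the call begins (left out, the last holds). The fingers move at their own pace and stop on an object; the grip force is fixed at half the most. Time passes only in rows, so rows that repeat a pose let the fingers close. It gives the time, the measured TCP pose, the force and the opening at its end, in the units of the state.
- state(): the state, without advancing time (a new reading comes with each control period).
- grab_frame(name): name is "side" or "top"; returns the picture (400x640x3 uint8, red, green, blue); there is no depth.
- camera_model(name): a dict with "fovy" (degrees; the focal length in pixels is half the picture's height over the tangent of half this angle, whatever the lens; pixels are square), "cx", "cy" (the principal point, pixels), "rvec" (rotation vector, rad) and "tvec" (3), from world to camera coordinates, as OpenCV has them. Camera axes: x right, y down, z forward; pixel columns grow to the right and rows downward; lengths in m; the calibration is good to about 2 mm. A picture is of the moment at which its call begins. camera_model takes no time and is no camera call.
- job_done(): hands the job in, once; it reports no verdict.
Trained networks look in the newest picture that a camera, given by its name, has taken for a name from the list of things; names that differ only in an ending like _2 or _b are one class to them, and where a whole thing is asked for, a point or a joint stands for the part that bears it (a point fixed in the world has none). Each returns a list of dicts, best first, with "confidence" (0 to 1); they miss things now and then, are a little off and sometimes report something else, mostly with a low value. They report only what shows in the picture. A call takes as long as a camera call. They do not tell look-alikes from the thing itself.
- search_frame(camera, name): "location" ([x, y, z] in m, in world coordinates, good to about 4 mm: the middle of the surface that is visible of it).
- masks_of(camera, name): "pixels" (400x640 bool, what is visible of it).
- place_of(camera, name): "location" ([x, y, z] in m, in world coordinates, good to about 4 mm: a listed point, or the origin of a listed thing).
The state is a dict: "time": time; "joint_pos": joint angles; "joint_vel": joint speeds; "joint_efforts": joint torques, N m; "tool_pos": TCP position; "tool_rot": TCP orientation; "contact_force": force on the tool from outside, world axes, zero at the start; "ft_torque": the same for the moment, N m; "gripper_width": opening from 0.0 (shut) to 1.0 (fully open).
Only numpy, scipy, OpenCV 4.12 (cv2) and the standard library are available. Lean on these libraries where they do the work, as an engineer would, in place of code of your own. Each camera call takes 0.05 s, during which the arm holds its last target.

## Working session

There is one attempt and no reset: what is moved stays moved. The work goes in short steps, Python scripts to look and compute and a tool call to move; the robot and the scene stay as the last step left them, time stands still between calls to the robot, and variables do not carry over. Pictures are saved under pics/ and viewed, and the job is handed in when it is done.

Besides the shell and the picture viewer there is one more tool, called after "Call:" as name([rows], argument=value, ...), one row to a line, values as JSON. drive_tool: Moves the arm, as the interface text tells. Its arguments: {"type":"object","properties":{"series":{"type":"array","items":{"type":"array"}},"fingers":{"type":"number"}},"required":["series"]}

```bash
mkdir -p pics; ls
python3 - <<'E'
from plant import *
import cv2
s=state();print({k:s[k] for k in s})
for n in ("side","top"):
    f=grab_frame(n);cv2.imwrite(f"pics/{n}0.png",f[:,:,::-1]);print(n,camera_model(n))
    for t in ["carrier_red","carrier_red_tab","carrier_red_saddle","stand","rail_mid","gate_tip","stop_face","carrier_blue"]:
        for d in place_of(n,t)[:4]: print(n,t,[round(float(v),4) for v in d["location"]],round(d["confidence"],2))
print(state()["time"])
E
```

```text
pics
{'time': 0.0, 'joint_pos': array([ 1.05300097e+00,  5.34021631e-02,  1.61426528e+00,  3.39327708e-05,
        1.47597930e+00, -1.18982287e-01]), 'joint_vel': array([-0.00067274,  0.00075219, -0.00093872,  0.00020525, -0.00161868,
       -0.00038563]), 'joint_efforts': array([-1.44305737e-03, -3.93690956e+01, -3.70170164e+01, -3.01093869e-04,
        7.20061798e-03, -2.10214992e-06]), 'tool_pos': array([0.2423825 , 0.57543104, 0.23005207]), 'tool_rot': array([-3.37542928e-04,  1.98089148e-01,  9.80183470e-01, -9.70141136e-04]), 'contact_force': array([-0.02749755,  0.85646743,  0.26800337]), 'ft_torque': array([-0.01048933, -0.01065944,  0.07406232]), 'gripper_width': 1.0002051721902654}
side {'fovy': 48.783358775679375, 'cx': 319.74609195756483, 'cy': 200.20158185299647, 'rvec': array([ 0.2489965 ,  2.74349345, -1.3409013 ]), 'tvec': array([0.51196125, 0.05696705, 1.31860635])}
side carrier_red [0.3109, 0.1443, 0.0005] 0.96
side carrier_red [0.2971, -0.1819, 0.0014] 0.94
side carrier_red [0.4105, 0.0191, -0.001] 0.79
side carrier_red [0.4279, 0.1343, 0.001] 0.78
side carrier_red
[... 1230 characters left out ...]
rier_red_tab [0.2364, 0.2743, 0.1926] 0.8
top carrier_red_tab [0.4291, 0.1354, 0.1868] 0.78
top carrier_red_tab [0.2981, -0.1771, 0.1853] 0.71
top carrier_red_saddle [0.3051, 0.1424, 0.1193] 0.89
top carrier_red_saddle [0.4269, 0.1342, 0.1254] 0.84
top carrier_red_saddle [0.2359, 0.2709, 0.1179] 0.75
top carrier_red_saddle [0.2966, -0.1805, 0.1167] 0.74
top stand [0.6316, 0.0056, 0.0011] 0.7
top stand [0.5013, -0.4116, 0.0015] 0.65
top stand [0.3118, 0.4162, -0.0001] 0.46
top rail_mid [0.6307, 0.0083, 0.2007] 0.68
top gate_tip [0.6442, 0.0654, 0.2358] 0.55
top gate_tip [0.3117, 0.4164, -0.0038] 0.26
top stop_face [0.6302, -0.1464, 0.1817] 0.8
top carrier_blue [0.437, -0.134, 0.0043] 0.86
0.9
```

View pics/side0.png

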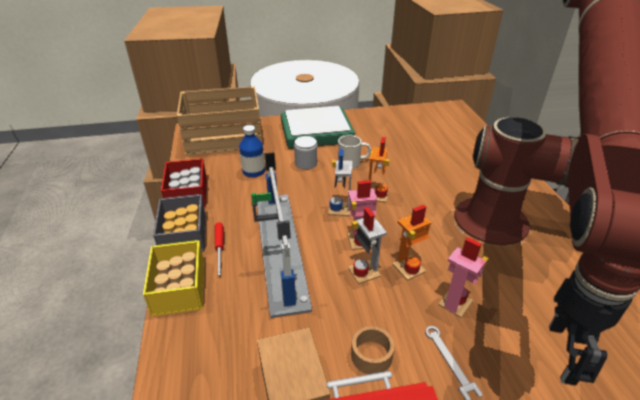

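View pics/top0.png

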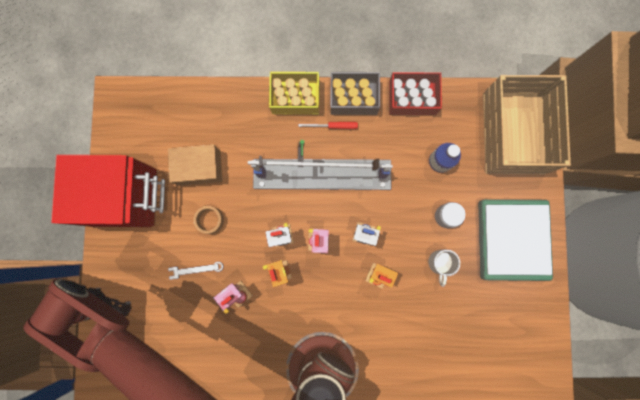

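Run:
```python
import cv2,numpy as np
a=cv2.imread("pics/side0.png")[190:300,320:440];b=cv2.imread("pics/top0.png")[210:270,240:340]
a=cv2.resize(a,None,fx=4,fy=4,interpolation=2)[:440];b=cv2.resize(b,None,fx=4,fy=4,interpolation=2)
c=np.zeros((440,800,3),np.uint8);c[:440,:400]=a[:, 40:440];c[:240,400:800]=b
d=cv2.resize(cv2.imread("pics/top0.png")[130:200,240:410],(400,165));c[250:415,400:]=d
cv2.imwrite("pics/crop0.png",c)
```

```text
(no output)
```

View pics/crop0.png

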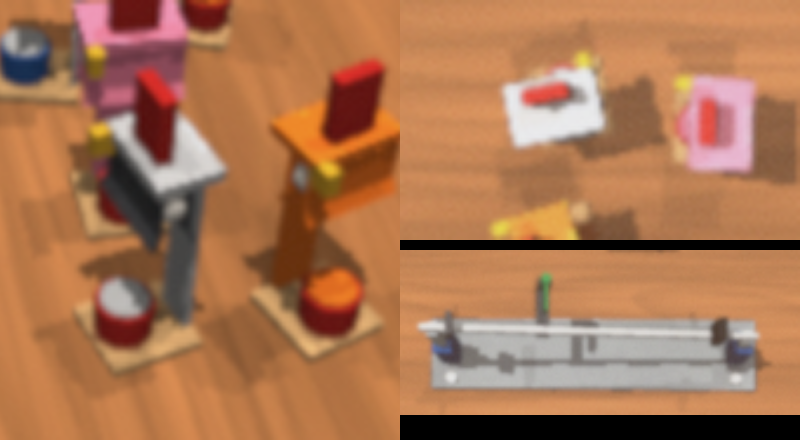

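The candidates, by side-view pixel:
- White bridge with red tab and red tin: (369,220), world about (0.427, 0.134). This is the target.
- White bridge with blue tin: (343,170).
- Orange: (413,225) and (379,155).
- Pink: (362,195) and (467,260).

The crop shows the chosen one is the white carrier with the red tin, and its yellow lug faces the rail. Next I measure its yaw and the stand.

```bash
cat > h.py <<'E'
import numpy as np,cv2
from plant import *
def cam(n):
    m=camera_model(n);f=200/np.tan(np.radians(m["fovy"]/2))
    return np.array([[f,0,m["cx"]],[0,f,m["cy"]],[0,0,1.]]),np.array(m["rvec"]),np.array(m["tvec"])
C={n:cam(n) for n in("side","top")}
def proj(n,P):
    K,r,t=C[n];return cv2.projectPoints(np.asarray(P,float).reshape(-1,1,3),r,t,K,None)[0].reshape(-1,2)
def ray(n,uv,z=None,x=None):
    K,r,t=C[n];R=cv2.Rodrigues(r)[0];c=-R.T@t;d=R.T@np.linalg.inv(K)@np.array([uv[0],uv[1],1.])
    s=(z-c[2])/d[2] if z is not None else (x-c[0])/d[0]
    return c+s*d
def box(x0,x1,y0,y1,z0,z1):
    return np.array([[x,y,z] for x in(x0,x1) for y in(y0,y1) for z in(z0,z1)])/1000
def place(P,x,y,yaw,z=0):
    c,s=np.cos(yaw),np.sin(yaw);return P@np.array([[c,-s,0],[s,c,0],[0,0,1]]).T+[x,y,z]
S=4
def render(n,boxes,x,y,yaw):
    im=np.zeros((400*S,640*S),np.uint8)
    for b in boxes:
        p=(proj(n,place(b,x,y,yaw))+.5)*S-.5
        cv2.fillConvexPoly(im,cv2.convexHull(np.round(p*16).astype(np.int32)),255,shift=4)
    return cv2.resize(im,(640,400),interpolation=cv2.INTER_AREA)/255.
tab=box(-6,6,-17,17,158,207);bridge=box(-32,14,-34,34,148,158)
E
python3 - <<'E'
from h import *
from scipy.optimize import minimize
T={n:cv2.imread(f"pics/{n}0.png")[:,:,::-1].astype(float) for n in C}
# soft red mask near tab
x0,y0=.428,.134
M={};W={}
for n in C:
    I=T[n];r=np.clip((I[...,0]-np.maximum(I[...,1],I[...,2])-70)/50,0,1)
    w=cv2.dilate((render(n,[tab],x0,y0,.17)>0).astype(np.uint8),np.ones((7,7)))
    M[n]=r*w;W[n]=w
    p=proj(n,place(tab,x0,y0,.17));print(n,p.mean(0),r[w>0].sum(),render(n,[tab],x0,y0,.17).sum())
I=T["top"];wh=np.clip((I.min(2)-120)/60,0,1)
w=cv2.dilate((render("top",[bridge],x0,y0,.17)>0).astype(np.uint8),np.ones((5,5)))
bt=np.maximum(wh,M["top"])*w
def cost(v):
    return sum(((render(n,[tab],*v)-M[n])[W[n]>0]**2).sum() for n in C)+((render("top",[bridge,tab],*v)-bt)[w>0]**2).sum()
best=min((minimize(cost,[x0,y0,a],method="Nelder-Mead",options=dict(initial_simplex=[[x0,y0,a],[x0+.005,y0,a],[x0,y0+.005,a],[x0,y0,a+.05]])) for a in(.05,.17,.25)),key=lambda r:r.fun)
print(best.x,np.degrees(best.x[2]),best.fun)
E
python3 - <<'E'
import cv2,numpy as np
a=cv2.imread("pics/side0.png")[145:320,235:325];cv2.imwrite("pics/c1.png",cv2.resize(a,None,fx=3.4,fy=3.4,interpolation=2))
b=cv2.imread("pics/top0.png")[135:200,240:400];cv2.imwrite("pics/c2.png",cv2.resize(b,None,fx=5,fy=5,interpolation=2))
E
```

```text
side [368.31803817 217.74531915] 65.56 235.8862745098039
top [276.99937947 233.12672295] 36.56 69.56862745098039
[0.42804878 0.13556303 0.16240058] 9.304867576818664 216.8741715878508
```

View pics/c1.png

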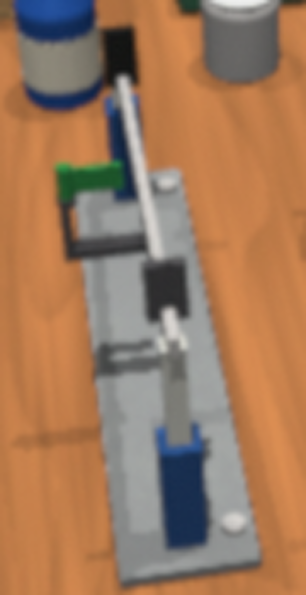

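View pics/c2.png

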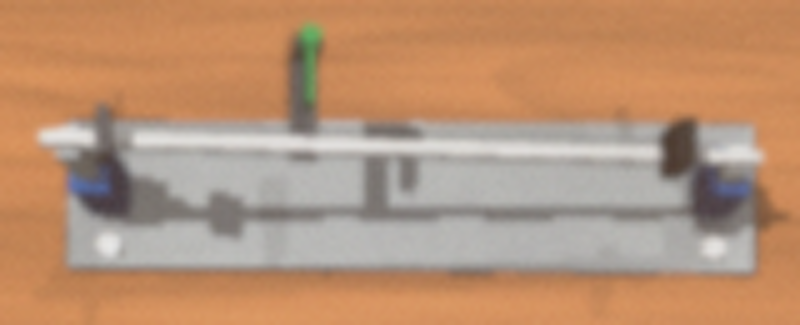

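Run:
```python
from h import *
from scipy.optimize import minimize
T={n:cv2.imread(f"pics/{n}0.png")[:,:,::-1].astype(float) for n in C}
x0,y0=.428,.134
M={};W={}
for n in C:
    I=T[n];q=np.maximum(I[...,1],I[...,2])/(I[...,0]+1);r=np.clip((.55-q)/.2,0,1)
    w=cv2.dilate((render(n,[tab],x0,y0,.17)>0).astype(np.uint8),np.ones((7,7)))
    M[n]=r*w;W[n]=w
    print(n,r[w>0].sum(),render(n,[tab],x0,y0,.17).sum())
I=T["top"];wh=np.clip((I.min(2)-130)/50,0,1)
w=cv2.dilate((render("top",[bridge],x0,y0,.17)>0).astype(np.uint8),np.ones((5,5)))
bt=np.maximum(wh,M["top"])*w
def fit(cost):
    best=min((minimize(cost,[x0,y0,a],method="Nelder-Mead",options=dict(initial_simplex=[[x0,y0,a],[x0+.005,y0,a],[x0,y0+.005,a],[x0,y0,a+.05]])) for a in(.05,.17,.25)),key=lambda r:r.fun)
    print(best.x.round(4),np.degrees(best.x[2]),best.fun)
fit(lambda v:sum(((render(n,[tab],*v)-M[n])[W[n]>0]**2).sum() for n in C))
fit(lambda v:((render("side",[tab],*v)-M["side"])[W["side"]>0]**2).sum())
fit(lambda v:((render("top",[bridge,tab],*v)-bt)[w>0]**2).sum())
tp=lambda u,v,z:ray("top",(240+(u+.5)/5-.5,135+(v+.5)/5-.5),z=z)
sd=lambda u,v,**k:ray("side",(235+(u+.5)/3.4-.5,145+(v+.5)/3.4-.5),**k)
print("base",[tp(u,v,.012).round(4) for u,v in((67,268),(757,272),(755,123),(68,122))])
print("base side",[sd(u,v,z=.012).round(4) for u,v in((122,582),(258,562),(181,172))])
# rail from side with x plane .631
for u,v in((164,312),(153,255),(135,150),(122,82)): print("rail",sd(u,v,x=.632).round(4))
for nm,p in (("railtop",(.632,0,.2)),):
  pass
```

```text
side 169.703781374468 235.8862745098039
top 27.17514220842474 69.56862745098039
[ 0.4278  0.1322 -0.0062] -0.357237781730053 56.178456312695246
[ 0.4282  0.1325 -0.014 ] -0.7995289041141965 27.170074102345076
[0.4281 0.1366 0.2311] 13.242568239048742 42.61977165054613
base [array([0.5827, 0.236 , 0.012 ]), array([ 0.5835, -0.2233,  0.012 ]), array([ 0.6839, -0.2226,  0.012 ]), array([0.6815, 0.2378, 0.012 ])]
base side [array([0.681 , 0.2418, 0.012 ]), array([0.5866, 0.2419, 0.012 ]), array([ 0.5841, -0.2122,  0.012 ])]
rail [0.632  0.1333 0.1563]
rail [0.632  0.0574 0.1441]
rail [ 0.632  -0.0757  0.1428]
rail [ 0.632  -0.201   0.1257]
```

Run:
```python
from h import *
for n in C:
    K,r,t=C[n];print(n,(-cv2.Rodrigues(r)[0].T@t).round(3))
plat=box(-32,32,-30,30,0,6)
out=[]
for n,(r0,r1,c0,c1) in dict(side=(195,295,330,400),top=(215,260,255,305)).items():
  I=cv2.imread(f"pics/{n}0.png");
  for yaw in(2,13):
    k=6 if n=="side" else 6
    J=cv2.resize(I[r0:r1,c0:c1],None,fx=k,fy=k,interpolation=2)
    for b in(tab,bridge,plat):
        P=(proj(n,place(b,.428,.1345,np.radians(yaw)))-[c0,r0]+.5)*k-.5
        for i in range(8):
            for j in(1,2,4):
                if not i&j: cv2.line(J,tuple(map(int,P[i])),tuple(map(int,P[i|j])),(0,255,0) if n=="side" else (200,0,0),1)
    out.append(J)
a=np.hstack(out[:2]);
if a.shape[1]>800:a=a[:,:800]
cv2.imwrite("pics/ov_side.png",a);cv2.imwrite("pics/ov_top.png",np.hstack(out[2:]))
```

```text
side [0.683 0.897 0.856]
top [ 0.381 -0.016  1.541]
```

View pics/ov_side.png

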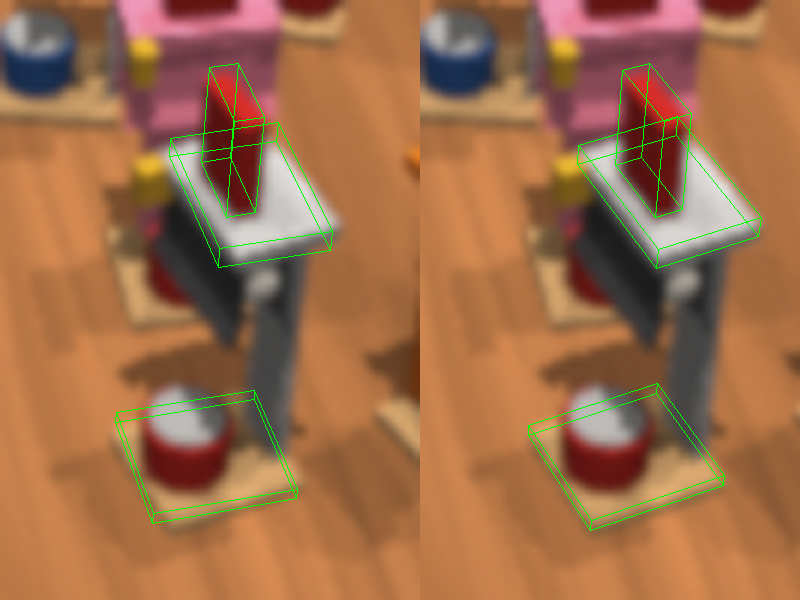

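View pics/ov_top.png

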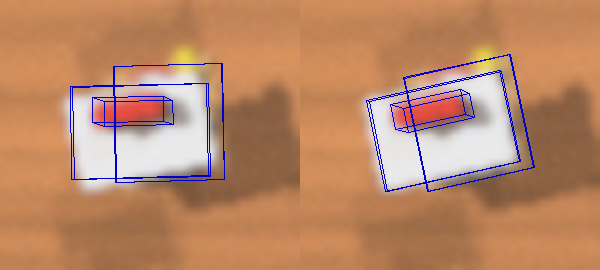

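```bash
cat > ov.py <<'E'
from h import *
def draw(dh,sx=.633,sy=.006,yaw=.0035,k=4):
    r0,r1,c0,c1=145,320,245,325
    J=cv2.resize(cv2.imread("pics/side0.png")[r0:r1,c0:c1],None,fx=k*.8,fy=k*.8,interpolation=2);k=k*.8
    def L(P,col):
        p=(proj("side",place(np.array(P)/1000,sx,sy,yaw))-[c0,r0]+.5)*k-.5
        for a,b in zip(p[:-1],p[1:]): cv2.line(J,tuple(map(int,a)),tuple(map(int,b)),col,1)
    h=lambda y:200+dh+.123*y
    for x in(-4,4): L([[x,-153,h(-153)],[x,172,h(172)]],(0,0,255))
    L([[-20,172,h(172)],[20,172,h(172)]],(0,255,0))
    L([[-14,-153,h(-153)],[14,-153,h(-153)]],(0,255,0))
    for s in(200,-200): L([[-15,s-13,112],[15,s-13,112],[15,s+13,112],[-15,s+13,112],[-15,s-13,112]],(255,255,0))
    L([[-50,-230,12],[50,-230,12],[50,230,12],[-50,230,12],[-50,-230,12]],(0,0,0))
    L([[16,56,h(56)+28],[56,56,h(56)+28]],(255,0,255));L([[16,56,h(56)+48],[56,56,h(56)+48]],(255,0,255))
    return J
cv2.imwrite("pics/ov_rail.png",np.hstack([draw(d) for d in(-12,0,12)]))
E
python3 ov.py
```

```text
(no output)
```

View pics/ov_rail.png

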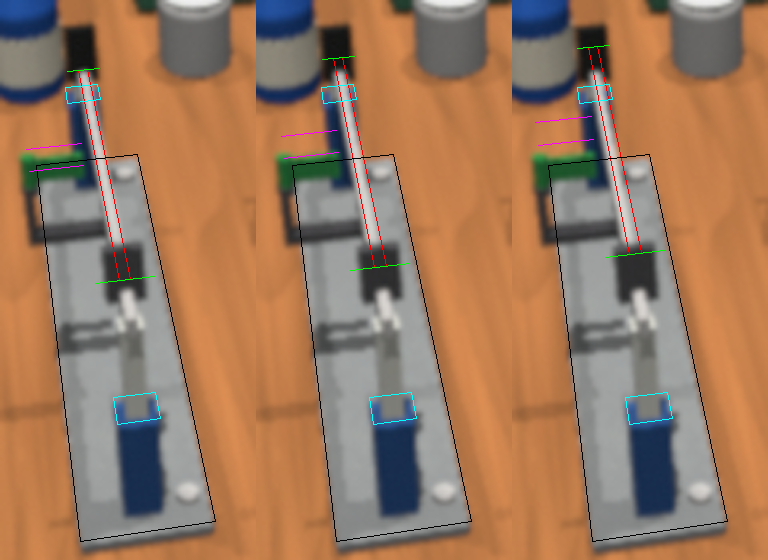

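Call:
drive_tool([
  [[0.018,-0.044,0.005],[0,0,-7.2]],
  [[0.036,-0.088,0.01],[0,0,-14.4]],
  [[0.054,-0.132,0.015],[0,0,-21.6]],
  [[0.072,-0.176,0.02],[0,0,-28.8]],
  [[0.09,-0.22,0.025],[0,0,-36]],
  [[0.108,-0.264,0.03],[0,0,-43.2]],
  [[0.126,-0.308,0.035],[0,0,-50.4]],
  [[0.144,-0.352,0.04],[0,0,-57.6]],
], fingers=0)

```text
time: 1.7
tool_pos: [0.387, 0.2222, 0.2718]
tool_rot: [0.0, 0.648, 0.762, 0.001]
contact_force: [1.0, 0.6, -1.1]
gripper_width: 0.497
```

Call:
drive_tool([
  [[0.02,-0.042,0],[0,0,0]],
  [[0.041,-0.086,0],[0,0,0]],
  [[0.041,-0.086,0],[0,0,0]],
  [[0.041,-0.086,0],[0,0,0]],
])

```text
time: 2.1
tool_pos: [0.4279, 0.1371, 0.2714]
tool_rot: [-0.0, 0.647, 0.763, 0.0]
contact_force: [-0.7, 0.5, 0.5]
gripper_width: 0.497
```

Run:
```python
from h import *
s=state();print(s["tool_pos"],s["contact_force"])
k=5
a=grab_frame("side")[150:290,320:440,::-1];b=grab_frame("top")[200:290,230:330,::-1]
cv2.imwrite("pics/s1.png",cv2.resize(a,None,fx=4,fy=4));cv2.imwrite("pics/t1.png",cv2.resize(b,None,fx=5,fy=5))
```

```text
[0.42794481 0.13711098 0.2713776 ] [-0.72998261  0.45111097  0.53469755]
```

View pics/s1.png

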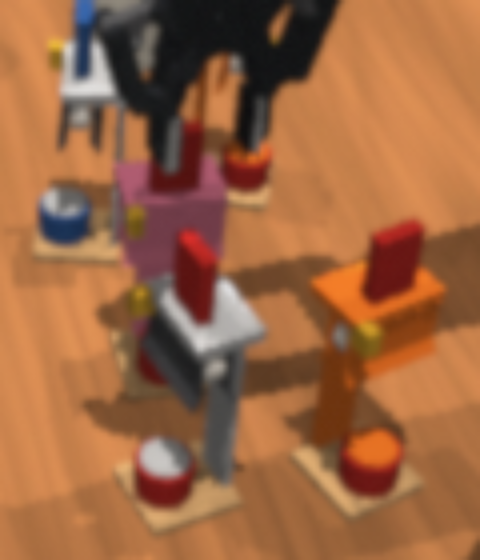

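The gripper is above the white, red-tabbed carrier, with fingertips at about crop (170,160) and (252,145) and the tab at (195,270). A quick projection check before going down.

Run:
```python
from h import *
for p in((.4279,.137,.271),(.428,.136,.207),(.428,.136,.158)):
    print(p,((proj("side",[p])[0]-[320,150])*4).round(),((proj("top",[p])[0]-[230,200])*5).round())
```

```text
(0.4279, 0.137, 0.271) [205. 154.] [212. 160.]
(0.428, 0.136, 0.207) [197. 241.] [227. 164.]
(0.428, 0.136, 0.158) [191. 305.] [236. 167.]
```

View pics/t1.png

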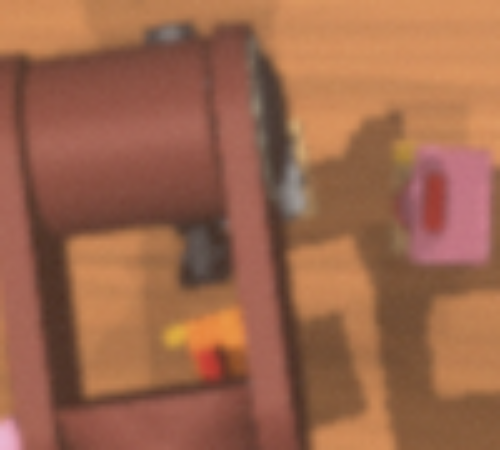

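The projections match the picture. Going down.

Call:
drive_tool([
  [[0,0,-0.035],[0,0,0]],
  [[0,0,-0.065],[0,0,0]],
  [[0,0,-0.085],[0,0,0]],
  [[0,0,-0.096],[0,0,0]],
  [[0,0,-0.096],[0,0,0]],
  [[0,0,-0.096],[0,0,0]],
])

```text
time: 2.8
tool_pos: [0.428, 0.1387, 0.1763]
tool_rot: [0.0, 0.645, 0.764, 0.001]
contact_force: [0.4, 0.0, 0.8]
gripper_width: 0.5
```

Call:
drive_tool([
  [[0,0,0],[0,0,0]],
  [[0,0,0],[0,0,0]],
  [[0,0,0],[0,0,0]],
  [[0,0,0],[0,0,0]],
  [[0,0,0],[0,0,0]],
  [[0,0,0],[0,0,0]],
  [[0,0,0],[0,0,0]],
], fingers=1)

```text
time: 3.5
tool_pos: [0.4283, 0.1383, 0.1768]
tool_rot: [0.0, 0.646, 0.763, 0.001]
contact_force: [-2.1, 2.4, 7.0]
gripper_width: 0.13
```

Run:
```python
from h import *
s=state();print(s["tool_pos"],s["contact_force"],s["gripper_width"])
a=grab_frame("side")[150:290,320:440,::-1]
cv2.imwrite("pics/s2.png",cv2.resize(a,None,fx=4,fy=4))
```

```text
[0.42830169 0.13826836 0.17682008] [-2.09669768  2.4354348   6.97305296] 0.1303683745851029
```

View pics/s2.png

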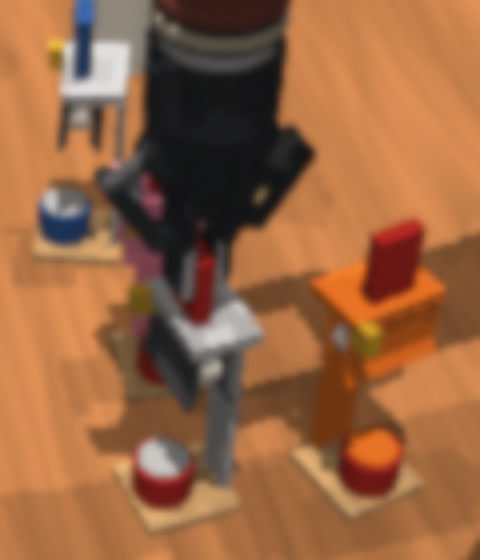

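The gripper has closed on the tab: the opening reads about 11 mm against the 12 mm tab. Lifting.

Call:
drive_tool([
  [[0,0,0.01],[0,0,0]],
  [[0,0,0.03],[0,0,0]],
  [[0,0,0.055],[0,0,0]],
  [[0,0,0.085],[0,0,0]],
  [[0,0,0.11],[0,0,0]],
  [[0,0,0.127],[0,0,0]],
  [[0,0,0.127],[0,0,0]],
  [[0,0,0.127],[0,0,0]],
])

```text
time: 4.35
tool_pos: [0.4273, 0.1378, 0.3011]
tool_rot: [-0.001, 0.646, 0.763, -0.001]
contact_force: [-0.2, -0.1, -5.3]
gripper_width: 0.126
```

Call:
drive_tool([
  [[0.015,-0.002,0],[1,0,-1.3]],
  [[0.035,-0.005,0],[2,0,-2.6]],
  [[0.055,-0.008,0],[3,0,-4]],
  [[0.075,-0.011,0],[4.5,0,-5.4]],
  [[0.095,-0.014,0],[6,0,-7]],
  [[0.11,-0.017,0],[7,0,-9]],
  [[0.12,-0.017,0],[7,0,-9]],
  [[0.12,-0.017,0],[7,0,-9]],
])

```text
time: 5.15
tool_pos: [0.5476, 0.1207, 0.3]
tool_rot: [-0.04, 0.703, 0.709, 0.045]
contact_force: [0.7, -0.8, -5.5]
gripper_width: 0.13
```

Run:
```python
from h import *
from scipy.spatial.transform import Rotation as R
s=state();q=s["tool_rot"];print(s["tool_pos"],s["contact_force"],s["ft_torque"],s["gripper_width"])
print(R.from_quat([q[1],q[2],q[3],q[0]]).as_matrix().round(3))
a=grab_frame("side")[110:310,220:420,::-1]
cv2.imwrite("pics/s3.png",cv2.resize(a,None,fx=3,fy=3));b=grab_frame("top")[130:260,240:400,::-1];cv2.imwrite("pics/t3.png",cv2.resize(b,None,fx=4,fy=4))
for n in("side","top"):
  for t in("carrier_red_saddle","carrier_red_lug","carrier_red_tab","carrier_red","gate_tip","stop_face","rail_mid"):
    for d in place_of(n,t): 
      if d["location"][0]>.5: print(n,t,d["location"].round(4) if hasattr(d["location"],"round") else d["location"],round(d["confidence"],2))
```

```text
[0.54758295 0.12068284 0.29997091] [ 0.7145259  -0.80983118 -5.45324613] [-0.11409402 -0.01710523  0.06920214] 0.12960081248455324
[[-0.01   1.     0.006]
 [ 0.993  0.009  0.121]
 [ 0.121  0.007 -0.993]]
side carrier_red_saddle [0.5471, 0.1228, 0.2478] 0.7
side carrier_red_saddle [0.6319, -0.1466, 0.1846] 0.23
side carrier_red_lug [0.5752, 0.0896, 0.2669] 0.93
side carrier_red_lug [0.6355, 0.0061, 0.0039] 0.16
side carrier_red_tab [0.5477, 0.1139, 0.3124] 0.73
side carrier_red [0.5487, 0.1395, 0.1263] 0.66
side gate_tip [0.6478, 0.0612, 0.239] 0.68
side stop_face [0.6327, -0.1485, 0.1813] 0.89
side stop_face [0.548, 0.1233, 0.2449] 0.42
side rail_mid [0.6291, 0.0018, 0.1949] 0.69
top carrier_red_saddle [0.5446, 0.1245, 0.2457] 0.46
top carrier_red_saddle [0.5482, 0.1353, 0.1226] 0.33
top carrier_red_tab [0.5482, 0.1189, 0.3096] 0.7
top carrier_red_tab [0.6339, 0.0076, -0.0006] 0.18
top carrier_red [0.5482, 0.1363, 0.1203] 0.7
top gate_tip [0.6458, 0.064, 0.2353] 0.67
top stop_face [0.6304, -0.1456, 0.1796] 0.86
top stop_face [0.6436, 0.0644, 0.2346] 0.66
top rail_mid [0.632, 0.0087, 0.1991] 0.9
```

View pics/s3.png

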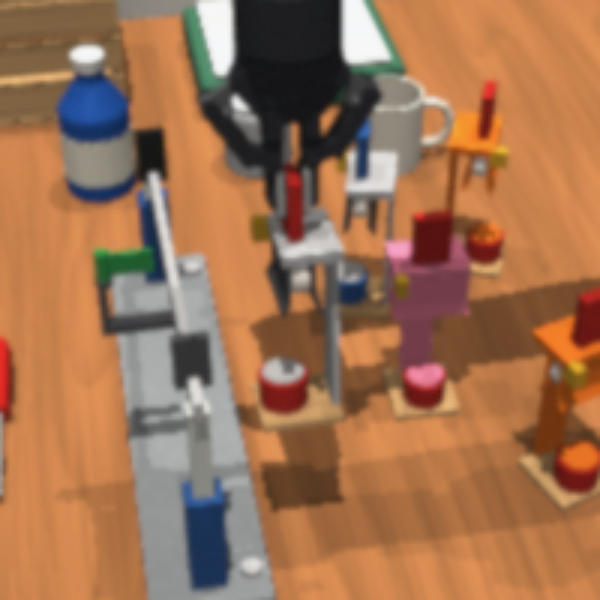

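View pics/t3.png

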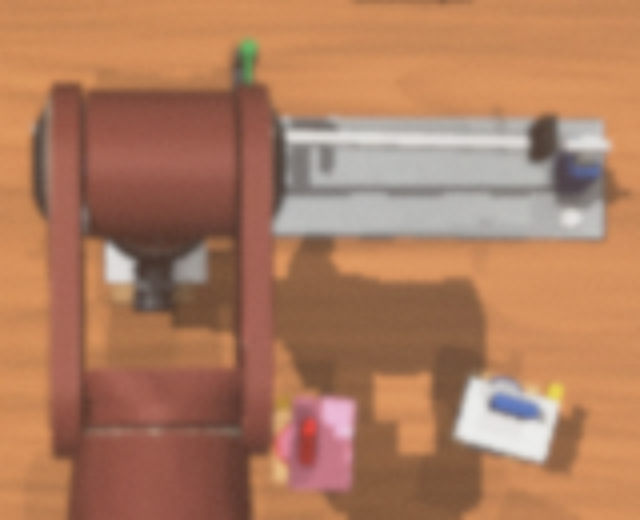

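Nothing has shifted in the grip. The picture shows the carrier hanging with a 7° lean beside the rail: tin at crop (285,385), rail from (200,390) to (155,180), gate at (125,265). The rail line falls between the tin and the cheeks. The networks' stand points give stand origin (0.632, 0.0065), so I move in by 84 mm in x.

Call:
drive_tool([
  [[0.01,0,0],[0,0,0.4]],
  [[0.025,0,0],[0,0,0.6]],
  [[0.042,0,0],[0,0,0.6]],
  [[0.058,0,0],[0,0,0.6]],
  [[0.072,0,0],[0,0,0.6]],
  [[0.081,0,0],[0,0,0.6]],
  [[0.084,0,0],[0,0,0.6]],
  [[0.084,0,0],[0,0,0.6]],
])

```text
time: 6.75
tool_pos: [0.6319, 0.1209, 0.302]
tool_rot: [-0.04, 0.699, 0.713, 0.046]
contact_force: [0.4, -0.2, -4.2]
gripper_width: 0.129
```

Run:
```python
from h import *
s=state();print(s["tool_pos"],s["contact_force"],s["ft_torque"],s["gripper_width"])
a=grab_frame("side")[110:310,220:360,::-1]
cv2.imwrite("pics/s4.png",cv2.resize(a,None,fx=3,fy=3,interpolation=2))
```

```text
[0.63189522 0.12091747 0.30197116] [ 0.38127221 -0.19095303 -4.19822363] [-0.2213266   0.03833873  0.05029546] 0.12929980445251085
```

View pics/s4.png

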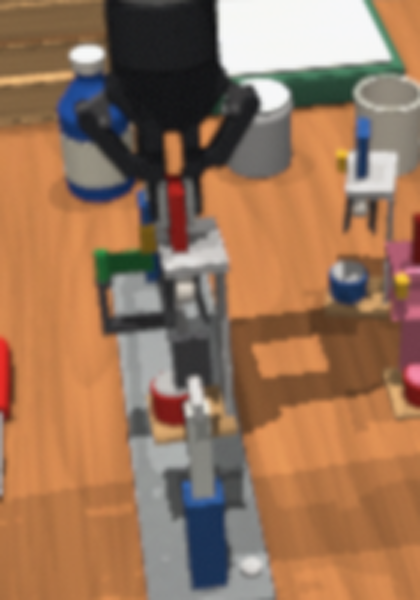

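The rail end at crop (197,390) now lies under the bridge, between the tin and the cheeks, with no contact force. Lowering in small steps and watching the force.

Call:
drive_tool([
  [[0,0,-0.004],[0,0,0]],
  [[0,0,-0.008],[0,0,0]],
  [[0,0,-0.011],[0,0,0]],
  [[0,0,-0.012],[0,0,0]],
  [[0,0,-0.012],[0,0,0]],
])

```text
time: 7.3
tool_pos: [0.6314, 0.121, 0.2899]
tool_rot: [-0.04, 0.699, 0.713, 0.046]
contact_force: [-0.0, 0.1, -4.5]
gripper_width: 0.133
```

Call:
drive_tool([
  [[0,0,-0.003],[0,0,0]],
  [[0,0,-0.006],[0,0,0]],
  [[0,0,-0.007],[0,0,0]],
  [[0,0,-0.007],[0,0,0]],
])

```text
time: 7.7
tool_pos: [0.6315, 0.1209, 0.2829]
tool_rot: [-0.04, 0.699, 0.713, 0.046]
contact_force: [-0.6, -0.2, -5.0]
gripper_width: 0.129
```

Call:
drive_tool([
  [[0,0,-0.002],[0,0,0]],
  [[0,0,-0.004],[0,0,0]],
  [[0,0,-0.005],[0,0,0]],
  [[0,0,-0.005],[0,0,0]],
])

```text
time: 8.1
tool_pos: [0.6315, 0.121, 0.2779]
tool_rot: [-0.04, 0.699, 0.713, 0.046]
contact_force: [-0.4, 0.5, -4.9]
gripper_width: 0.13
```

Call:
drive_tool([
  [[0,0,-0.002],[0,0,0]],
  [[0,0,-0.003],[0,0,0]],
  [[0,0,-0.003],[0,0,0]],
])

```text
time: 8.4
tool_pos: [0.6315, 0.1209, 0.275]
tool_rot: [-0.04, 0.699, 0.713, 0.046]
contact_force: [0.0, -0.2, -5.8]
gripper_width: 0.131
```

Call:
drive_tool([
  [[0,0,-0.002],[0,0,0]],
  [[0,0,-0.003],[0,0,0]],
  [[0,0,-0.003],[0,0,0]],
])

```text
time: 8.7
tool_pos: [0.6315, 0.1209, 0.272]
tool_rot: [-0.04, 0.699, 0.713, 0.046]
contact_force: [0.1, -0.9, -4.2]
gripper_width: 0.127
```

Call:
drive_tool([
  [[0,0,-0.001],[0,0,0]],
  [[0,0,-0.002],[0,0,0]],
  [[0,0,-0.002],[0,0,0]],
])

```text
time: 9.0
tool_pos: [0.6316, 0.1209, 0.2701]
tool_rot: [-0.04, 0.699, 0.713, 0.046]
contact_force: [-0.1, -0.5, -4.5]
gripper_width: 0.132
```

Call:
drive_tool([
  [[0,0,-0.001],[0,0,0]],
  [[0,0,-0.002],[0,0,0]],
  [[0,0,-0.002],[0,0,0]],
])

```text
time: 9.3
tool_pos: [0.6316, 0.1209, 0.2681]
tool_rot: [-0.04, 0.699, 0.713, 0.046]
contact_force: [-0.2, -0.7, -4.4]
gripper_width: 0.131
```

Call:
drive_tool([
  [[0,0,-0.001],[0,0,0]],
  [[0,0,-0.002],[0,0,0]],
  [[0,0,-0.002],[0,0,0]],
])

```text
time: 9.6
tool_pos: [0.6316, 0.1209, 0.266]
tool_rot: [-0.04, 0.699, 0.713, 0.046]
contact_force: [0.3, 0.2, -4.3]
gripper_width: 0.127
```

Call:
drive_tool([
  [[0,0,-0.001],[0,0,0]],
  [[0,0,-0.0015],[0,0,0]],
  [[0,0,-0.0015],[0,0,0]],
])

```text
time: 9.9
tool_pos: [0.6316, 0.1209, 0.2646]
tool_rot: [-0.04, 0.699, 0.713, 0.046]
contact_force: [-0.1, -1.4, -4.9]
gripper_width: 0.129
```

Run:
```python
from h import *
s=state();print(s["tool_pos"],s["contact_force"],s["ft_torque"])
a=grab_frame("side")[150:290,240:330,::-1]
cv2.imwrite("pics/s5.png",cv2.resize(a,None,fx=4,fy=4,interpolation=2))
```

```text
[0.63160891 0.12092241 0.26462705] [-0.08839678 -1.39401218 -4.8806351 ] [-0.185872    0.01765837 -0.02318658]
```

View pics/s5.png

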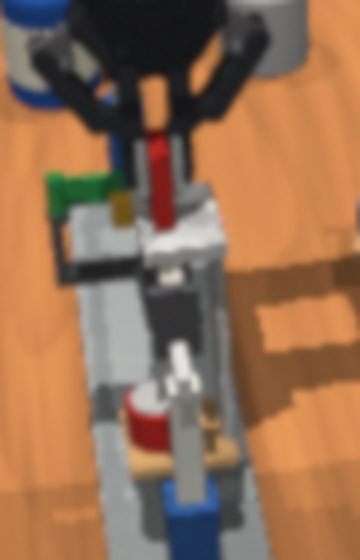

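The rollers are now just above the end plate, and the rail end at crop (180,360) sits centrally under the bridge. No contact yet, so I continue.

Call:
drive_tool([
  [[0,0,-0.001],[0,0,0]],
  [[0,0,-0.0015],[0,0,0]],
  [[0,0,-0.0015],[0,0,0]],
])

```text
time: 10.25
tool_pos: [0.6316, 0.1209, 0.2631]
tool_rot: [-0.04, 0.699, 0.713, 0.046]
contact_force: [-0.6, 0.5, -4.1]
gripper_width: 0.129
```

Call:
drive_tool([
  [[0,0,-0.001],[0,0,0]],
  [[0,0,-0.0015],[0,0,0]],
  [[0,0,-0.0015],[0,0,0]],
])

```text
time: 10.55
tool_pos: [0.6316, 0.1209, 0.2616]
tool_rot: [-0.04, 0.699, 0.713, 0.046]
contact_force: [-0.6, -0.1, -4.8]
gripper_width: 0.127
```

Call:
drive_tool([
  [[0,0,-0.001],[0,0,0]],
  [[0,0,-0.001],[0,0,0]],
  [[0,0,-0.001],[0,0,0]],
])

```text
time: 10.85
tool_pos: [0.6317, 0.1209, 0.2607]
tool_rot: [-0.04, 0.699, 0.713, 0.046]
contact_force: [0.8, -0.3, -4.9]
gripper_width: 0.129
```

Call:
drive_tool([
  [[0,0,-0.001],[0,0,0]],
  [[0,0,-0.0015],[0,0,0]],
  [[0,0,-0.0015],[0,0,0]],
])

```text
time: 11.15
tool_pos: [0.6318, 0.1209, 0.2596]
tool_rot: [-0.039, 0.699, 0.713, 0.046]
contact_force: [1.1, 0.4, -3.9]
gripper_width: 0.127
```

Call:
drive_tool([
  [[0,0,-0.001],[0,0,0]],
  [[0,0,-0.001],[0,0,0]],
  [[0,0,-0.001],[0,0,0]],
])

```text
time: 11.45
tool_pos: [0.6318, 0.1209, 0.2591]
tool_rot: [-0.039, 0.699, 0.713, 0.047]
contact_force: [-1.0, 0.3, -0.5]
gripper_width: 0.133
```

Call:
drive_tool([
  [[0,0,-0.001],[0,0,0]],
  [[0,0,-0.001],[0,0,0]],
  [[0,0,-0.001],[0,0,0]],
])

```text
time: 11.75
tool_pos: [0.6319, 0.1209, 0.2584]
tool_rot: [-0.039, 0.699, 0.713, 0.047]
contact_force: [-2.7, -0.3, 3.8]
gripper_width: 0.133
```

Call:
drive_tool([
  [[0,0,-0.001],[0,0,0]],
  [[0,0,-0.001],[0,0,0]],
  [[0,0,-0.001],[0,0,0]],
])

```text
time: 12.05
tool_pos: [0.632, 0.1209, 0.2581]
tool_rot: [-0.039, 0.699, 0.713, 0.047]
contact_force: [-3.8, -1.0, 6.3]
gripper_width: 0.133
```

Contact. The load on the rail is now about 11 N, with the saddle near z = 0.202, about 12 mm below nominal as the picture had suggested. I'll check that it is the rollers seated and not a cheek on the rail edge, since there is a small sideways force in x.

Run:
```python
from h import *
s=state();print(s["tool_pos"],s["contact_force"],s["ft_torque"])
a=grab_frame("side")[180:270,255:315,::-1]
cv2.imwrite("pics/s6.png",cv2.resize(a,None,fx=6,fy=6,interpolation=2))
```

```text
[0.63197371 0.1209465  0.25805784] [-3.81651537 -0.97104054  6.2995246 ] [-0.19868645  0.7991019   0.08674851]
```

View pics/s6.png

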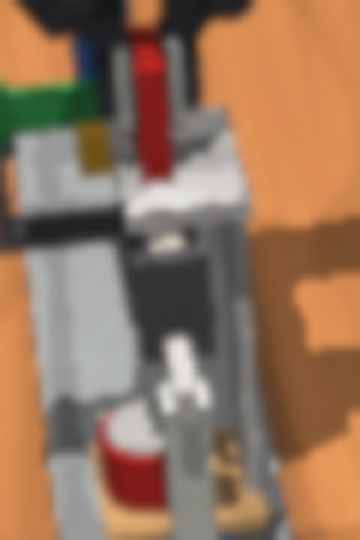

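Call:
drive_tool([
  [[-0.001,0,0.0005],[0,0,0]],
  [[-0.001,0,0.0005],[0,0,0]],
  [[-0.001,0,0.0005],[0,0,0]],
])

```text
time: 12.4
tool_pos: [0.6316, 0.1209, 0.2582]
tool_rot: [-0.038, 0.699, 0.713, 0.048]
contact_force: [-1.2, -1.0, 5.6]
gripper_width: 0.135
```

Call:
drive_tool([
  [[-0.0015,0,0],[0,0,0]],
  [[-0.0015,0,0],[0,0,0]],
  [[-0.0015,0,0],[0,0,0]],
])

```text
time: 12.7
tool_pos: [0.631, 0.1208, 0.2582]
tool_rot: [-0.038, 0.699, 0.713, 0.048]
contact_force: [5.3, -0.7, 5.0]
gripper_width: 0.125
```

Run:
```python
from h import *
s=state();print(s["tool_pos"],s["contact_force"],s["ft_torque"])
```

```text
[0.63099496 0.12079566 0.25824306] [ 5.26594813 -0.74717175  5.04199235] [-0.20889139 -1.19182922 -0.17688126]
```

Call:
drive_tool([
  [[0.001,0,0.0005],[0,0,0]],
  [[0.001,0,0.001],[0,0,0]],
  [[0.001,0,0.001],[0,0,0]],
])

```text
time: 13.0
tool_pos: [0.6311, 0.1209, 0.2584]
tool_rot: [-0.039, 0.699, 0.713, 0.047]
contact_force: [5.1, -1.4, 4.3]
gripper_width: 0.129
```

Run:
```python
from h import *
s=state();print(s["tool_pos"],s["contact_force"],s["ft_torque"])
a=grab_frame("side");cv2.imwrite("pics/side7.png",a[:,:,::-1])
TILT=cv2.Rodrigues(np.array([np.radians(7),0,0]))[0]
r0,r1,c0,c1=160,280,245,325;k=5
J=cv2.resize(a[r0:r1,c0:c1,::-1],None,fx=k,fy=k,interpolation=2)
sad=np.array([.6315,.1256,.2018])
def L(P,col):
    p=(proj("side",P)-[c0,r0]+.5)*k-.5
    for u,v in zip(p[:-1],p[1:]): cv2.line(J,tuple(map(int,u)),tuple(map(int,v)),col,1)
def car(P): return (np.array(P)/1000-[0,0,.12])@TILT.T+sad
def bx(b,col):
    for i in range(8):
        for j in(1,2,4):
            if not i&j: L(car([b[i]*1000,b[i|j]*1000]),col)
bx(tab,(0,255,0));bx(bridge,(0,255,0));bx(box(-32,32,-30,30,0,6),(0,255,0))
for x in(-8,8): L(car([[x,34,105],[x,34,148]]),(255,0,0))
cv2.imwrite("pics/ov7.png",J)
```

```text
[0.63111373 0.12085354 0.25835109] [ 5.0753837  -1.40204894  4.27319569] [-0.2995845  -1.18937511 -0.13289372]
```

View pics/ov7.png

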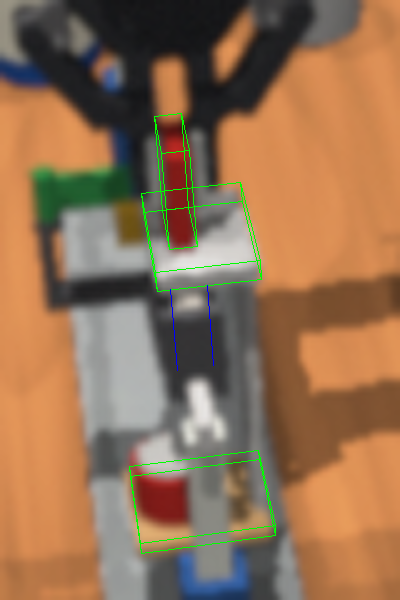

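Call:
drive_tool([
  [[0.0007,0,0.0007],[0,0,0]],
  [[0.001,0,0.0014],[0,0,0]],
  [[0.001,0,0.0014],[0,0,0]],
  [[0.001,0,0.0014],[0,0,0]],
])

```text
time: 13.45
tool_pos: [0.6311, 0.1209, 0.2587]
tool_rot: [-0.04, 0.699, 0.713, 0.046]
contact_force: [3.2, -0.9, 2.0]
gripper_width: 0.129
```

Call:
drive_tool([
  [[0.0005,0,0.0007],[0,0,0]],
  [[0.0008,0,0.0012],[0,0,0]],
  [[0.0008,0,0.0012],[0,0,0]],
  [[0.0008,0,0.0012],[0,0,0]],
])

```text
time: 13.85
tool_pos: [0.6311, 0.121, 0.2593]
tool_rot: [-0.041, 0.699, 0.713, 0.045]
contact_force: [0.9, 0.1, -1.3]
gripper_width: 0.132
```

The rollers are seated: rail load about 3–4 N, sideways force near zero. Now I slide down along the 7° slope, with dz = 0.123·dy.

Call:
drive_tool([
  [[0,-0.002,-0.0005],[0,0,0]],
  [[0,-0.005,-0.001],[0,0,0]],
  [[0,-0.009,-0.0014],[0,0,0]],
  [[0,-0.013,-0.0019],[0,0,0]],
  [[0,-0.016,-0.0023],[0,0,0]],
  [[0,-0.018,-0.0025],[0,0,0]],
  [[0,-0.018,-0.0025],[0,0,0]],
])

```text
time: 14.55
tool_pos: [0.6316, 0.1025, 0.2573]
tool_rot: [-0.04, 0.699, 0.713, 0.046]
contact_force: [0.3, -0.3, -3.8]
gripper_width: 0.127
```

The load has gone light, so I add a little downward and move on into the gate.

Call:
drive_tool([
  [[0,0,-0.001],[0,0,0]],
  [[0,0,-0.0016],[0,0,0]],
  [[0,-0.002,-0.0018],[0,0,0]],
  [[0,-0.005,-0.0022],[0,0,0]],
  [[0,-0.008,-0.0026],[0,0,0]],
  [[0,-0.01,-0.0028],[0,0,0]],
  [[0,-0.01,-0.0028],[0,0,0]],
])

```text
time: 15.25
tool_pos: [0.6321, 0.0927, 0.2554]
tool_rot: [-0.04, 0.699, 0.713, 0.047]
contact_force: [-2.0, 0.4, 1.1]
gripper_width: 0.134
```

Call:
drive_tool([
  [[0,-0.003,-0.0004],[0,0,0]],
  [[0,-0.006,-0.0008],[0,0,0]],
  [[0,-0.009,-0.0012],[0,0,0]],
  [[0,-0.012,-0.0015],[0,0,0]],
  [[0,-0.012,-0.0015],[0,0,0]],
])

```text
time: 15.75
tool_pos: [0.6322, 0.0809, 0.2538]
tool_rot: [-0.04, 0.699, 0.713, 0.047]
contact_force: [-0.6, 3.0, 2.8]
gripper_width: 0.127
```

Run:
```python
from h import *
s=state();print(s["tool_pos"],s["contact_force"],s["ft_torque"])
a=grab_frame("side")[150:290,240:330,::-1]
cv2.imwrite("pics/s8.png",cv2.resize(a,None,fx=4,fy=4,interpolation=2))
```

```text
[0.63222807 0.08085562 0.25383542] [-0.61862899  2.9680514   2.7801977 ] [0.51616256 0.16773631 0.10057773]
```

View pics/s8.png

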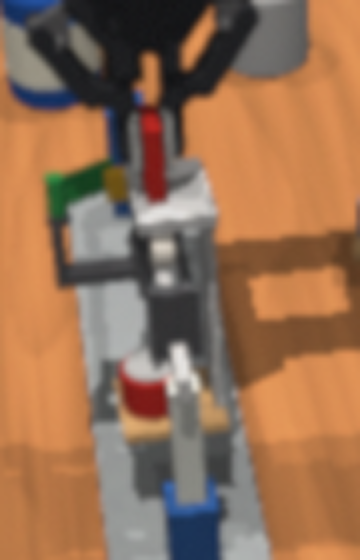

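The yellow lug at crop (117,185) is pushing the green gate arm, which has begun to swing, with 3 N. The rollers sit on the rail. Continuing.

Call:
drive_tool([
  [[0,-0.004,-0.0004],[0,0,0]],
  [[0,-0.008,-0.0009],[0,0,0]],
  [[0,-0.012,-0.0014],[0,0,0]],
  [[0,-0.016,-0.0019],[0,0,0]],
  [[0,-0.016,-0.0019],[0,0,0]],
])

```text
time: 16.3
tool_pos: [0.6321, 0.0637, 0.2517]
tool_rot: [-0.039, 0.699, 0.712, 0.046]
contact_force: [-1.9, 0.2, 2.1]
gripper_width: 0.13
```

Call:
drive_tool([
  [[0,-0.004,-0.0005],[0,0,0]],
  [[0,-0.008,-0.001],[0,0,0]],
  [[0,-0.011,-0.0013],[0,0,0]],
  [[0,-0.013,-0.0016],[0,0,0]],
  [[0,-0.013,-0.0016],[0,0,0]],
])

```text
time: 16.8
tool_pos: [0.6323, 0.051, 0.2502]
tool_rot: [-0.039, 0.699, 0.713, 0.046]
contact_force: [0.1, -2.0, 1.8]
gripper_width: 0.13
```

Run:
```python
from h import *
s=state();print(s["tool_pos"],s["contact_force"],s["ft_torque"])
a=grab_frame("side")[150:290,240:330,::-1]
cv2.imwrite("pics/s9.png",cv2.resize(a,None,fx=4,fy=4,interpolation=2))
```

```text
[0.63229171 0.05103607 0.25016609] [ 0.14211575 -2.02856894  1.79843364] [-0.22466082 -0.2308886   0.0020443 ]
```

View pics/s9.png

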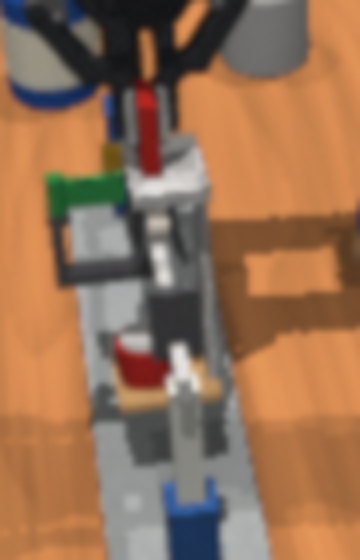

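The gate at crop (90,190) has snapped back behind the lug at (112,155). I go 10 mm further to be below +50 mm, ease the load, then let go.

Call:
drive_tool([
  [[0,-0.003,-0.0002],[0,0,0]],
  [[0,-0.007,-0.0005],[0,0,0]],
  [[0,-0.01,-0.0008],[0,0,0]],
  [[0,-0.01,-0.0008],[0,0,0]],
  [[0,-0.01,-0.0008],[0,0,0]],
])

```text
time: 17.35
tool_pos: [0.6323, 0.0417, 0.2493]
tool_rot: [-0.039, 0.699, 0.713, 0.047]
contact_force: [4.3, -0.9, 1.9]
gripper_width: 0.131
```

Call:
drive_tool([
  [[0.0005,0,0.0005],[0,0,0]],
  [[0.0008,0,0.0007],[0,0,0]],
  [[0.0008,0,0.0007],[0,0,0]],
])

```text
time: 17.65
tool_pos: [0.6324, 0.0421, 0.2495]
tool_rot: [-0.04, 0.699, 0.713, 0.046]
contact_force: [1.7, 0.3, -0.5]
gripper_width: 0.127
```

Balanced: only the carrier's own weight is on the rail. Letting go.

Call:
drive_tool([
  [[0,0,0],[0,0,0]],
  [[0,0,0],[0,0,0]],
  [[0,0,0],[0,0,0]],
  [[0,0,0],[0,0,0]],
  [[0,0,0],[0,0,0]],
  [[0,0,0],[0,0,0]],
  [[0,0,0],[0,0,0]],
  [[0,0,0],[0,0,0]],
], fingers=0)

```text
time: 18.45
tool_pos: [0.6328, 0.0419, 0.25]
tool_rot: [-0.04, 0.699, 0.713, 0.046]
contact_force: [0.3, 0.2, 0.4]
gripper_width: 0.5
```

Run:
```python
from h import *
s=state();print(s["tool_pos"],s["contact_force"],s["ft_torque"])
a=grab_frame("side")[110:290,220:360,::-1]
cv2.imwrite("pics/s10.png",cv2.resize(a,None,fx=3,fy=3,interpolation=2))
for t in("carrier_red_saddle","carrier_red_lug"):
  for n in ("side","top"):
    if t.endswith("saddle") and n=="top": grab_frame("top")
    print([(n,np.round(d["location"],4),round(d["confidence"],2)) for d in place_of(n,t) if d["location"][0]>.55])
```

```text
[0.63279914 0.04192327 0.25004162] [0.27610982 0.20131173 0.35086981] [-0.10813195  0.02899132  0.0134313 ]
[('side', array([ 0.6349, -0.0086,  0.1879]), 0.87), ('side', array([ 0.635 , -0.0213,  0.2479]), 0.7)]
[]
[('side', array([ 0.664 , -0.0441,  0.2087]), 0.72)]
[('top', array([ 0.6571, -0.0482,  0.2098]), 0.88), ('top', array([ 0.6361, -0.0214,  0.2535]), 0.45)]
```

View pics/s10.png

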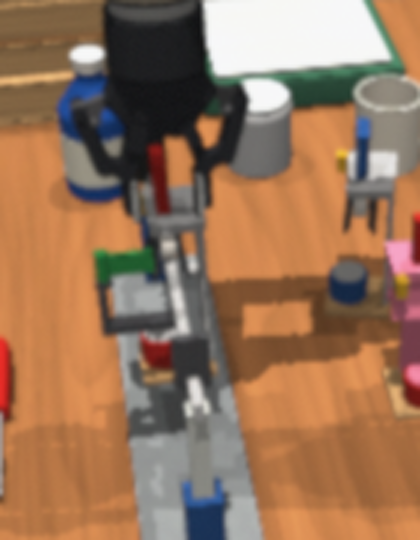

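The carrier is rolling by itself, with its saddle already at y ≈ -0.01. I back the tool straight up and wait.

Call:
drive_tool([
  [[0,0,0.015],[0,0,0]],
  [[0,0,0.04],[0,0,0]],
  [[0,0,0.07],[0,0,0]],
  [[0,0,0.1],[0,0,0]],
  [[-0.01,0.01,0.12],[0,0,0]],
  [[-0.03,0.02,0.13],[0,0,0]],
  [[-0.05,0.03,0.13],[0,0,0]],
  [[-0.06,0.03,0.13],[0,0,0]],
])

```text
time: 19.55
tool_pos: [0.572, 0.0728, 0.3825]
tool_rot: [-0.039, 0.698, 0.713, 0.047]
contact_force: [-0.6, 0.5, -0.2]
gripper_width: 0.493
```

Call:
drive_tool([
  [[0,0,0],[0,0,0]],
  [[0,0,0],[0,0,0]],
  [[0,0,0],[0,0,0]],
  [[0,0,0],[0,0,0]],
  [[0,0,0],[0,0,0]],
  [[0,0,0],[0,0,0]],
  [[0,0,0],[0,0,0]],
  [[0,0,0],[0,0,0]],
])

```text
time: 20.35
tool_pos: [0.5728, 0.0719, 0.3799]
tool_rot: [-0.04, 0.699, 0.713, 0.046]
contact_force: [0.9, -0.5, -0.5]
gripper_width: 0.5
```

```bash
cat > chk.py <<'E'
import sys
from h import *
i=sys.argv[1]
a=grab_frame("side");b=grab_frame("top")
cv2.imwrite(f"pics/se{i}.png",a[:,:,::-1]);cv2.imwrite(f"pics/te{i}.png",b[:,:,::-1])
A=cv2.resize(a[110:290,220:340,::-1],None,fx=3,fy=3,interpolation=2);B=cv2.resize(b[130:260,240:400,::-1],None,fx=2.6,fy=2.6,interpolation=2)
J=np.zeros((540,A.shape[1]+B.shape[1],3),np.uint8);J[:A.shape[0],:A.shape[1]]=A;J[:B.shape[0],A.shape[1]:]=B
cv2.imwrite(f"pics/e{i}.png",J)
for t in("carrier_red_saddle","carrier_red_lug","carrier_red_tab"):
  for n in ("side","top"):
    print(t,[(n,np.round(d["location"],4),round(d["confidence"],2)) for d in place_of(n,t) if d["location"][0]>.55])
print(state()["time"],state()["contact_force"])
E
python3 chk.py 1
```

```text
carrier_red_saddle [('side', array([ 0.6338, -0.1139,  0.1731]), 0.72)]
carrier_red_saddle []
carrier_red_lug [('side', array([ 0.6646, -0.15  ,  0.197 ]), 0.92)]
carrier_red_lug [('top', array([ 0.6627, -0.147 ,  0.198 ]), 0.93), ('top', array([ 0.6806, -0.3925,  0.002 ]), 0.18)]
carrier_red_tab [('side', array([ 0.6388, -0.1225,  0.2374]), 0.96)]
carrier_red_tab [('top', array([ 0.6414, -0.1153,  0.2416]), 0.84), ('top', array([ 0.6586, -0.1457,  0.1969]), 0.42)]
20.75 [-0.2834737  -0.14249096 -0.2056798 ]
```

View pics/e1.png

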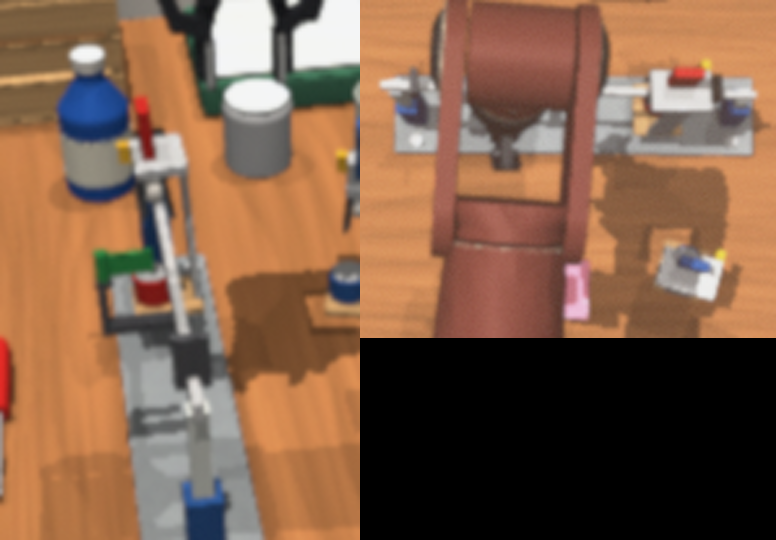

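The carrier stands at the stop: saddle at stand y ≈ -0.120, expected -0.119. One more second to confirm it is at rest and nothing else moved.

Call:
drive_tool([
  [[0,0,0],[0,0,0]],
  [[0,0,0],[0,0,0]],
  [[0,0,0],[0,0,0]],
  [[0,0,0],[0,0,0]],
  [[0,0,0],[0,0,0]],
  [[0,0,0],[0,0,0]],
  [[0,0,0],[0,0,0]],
  [[0,0,0],[0,0,0]],
])

```text
time: 21.55
tool_pos: [0.5728, 0.0719, 0.38]
tool_rot: [-0.04, 0.699, 0.713, 0.046]
contact_force: [-0.1, -0.1, 0.0]
gripper_width: 0.501
```

```bash
python3 chk.py 2
python3 - <<'E'
from h import *
a=cv2.imread("pics/se1.png").astype(int);b=cv2.imread("pics/se2.png").astype(int);print("maxdiff carrier area",np.abs(a-b)[130:250,240:300].max(), "mean",np.abs(a-b)[130:250,240:300].mean())
print([(np.round(d["location"],4),round(d["confidence"],2)) for d in place_of("side","carrier_blue")[:1]],[(np.round(d["location"],4)) for d in place_of("top","carrier_blue")[:1]])
E
```

```text
carrier_red_saddle [('side', array([ 0.6366, -0.1146,  0.1731]), 0.85)]
carrier_red_saddle [('top', array([ 0.6344, -0.1105,  0.1771]), 0.72)]
carrier_red_lug [('side', array([ 0.6672, -0.1503,  0.1944]), 0.73)]
carrier_red_lug []
carrier_red_tab [('side', array([ 0.6382, -0.122 ,  0.2393]), 0.59)]
carrier_red_tab [('top', array([ 0.641 , -0.1192,  0.2404]), 0.9), ('top', array([0.6307, 0.0061, 0.2026]), 0.71)]
21.95 [-0.23537812  0.39943382  0.16181016]
maxdiff carrier area 21 mean 0.4522685185185185
[(array([ 0.4322, -0.1338, -0.0062]), 0.64)] [array([ 4.344e-01, -1.312e-01, -4.000e-04])]
```

View pics/se2.png

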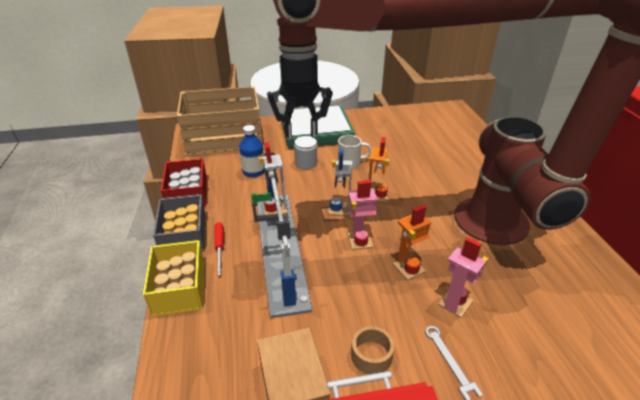

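```bash
python3 -c "
from plant import *
print(job_done(),state()['time'])"
```

```text
the job is handed in; nothing more can be done
the job is handed in; nothing more can be done
```

The red-tin carrier is hanging on the rail against the rubber stop. I handed the job in at about 22 s of the 67 s allowed.

- **Hooking on:** I pinched the red tab, lifted the carrier, leaned it 7° and brought it in sideways above the gate. I lowered it in small steps until the rollers touched, with the rail about 12 mm below nominal.
- **Handling:** While I checked the seating, the load on the rail peaked at about 11 N and there was up to 5 N of sideways force from roller friction. I eased both off before sliding.
- **Gate and release:** The lug pushed the gate at about 3 N at the reading I took, and the gate snapped back behind it. I let go at stand y ≈ +40 mm, and the carrier rolled to the stop by itself.

**Last checks:** The saddle is at stand y ≈ -0.117 to -0.121 (expected -0.119), and two pictures about 1 s apart show no movement beyond noise. The tool is well clear and reads no force. The blue carrier is where it was to within 3–4 mm, about the networks' accuracy, and nothing else looks moved in the picture.

**One disagreement:** The networks put the red tab about 8 mm to +x of the rail line and the saddle 2–5 mm. The carrier may hang with a slight sideways tilt, or it may be network error; I did not check further.

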